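# Jack up the plate shaker and hold it

### The arm

A 6-joint arm with a two-finger parallel gripper is mounted at the origin on the work surface. World frame = base frame: x ahead of the robot, y to its left, z up, the work surface at z = 0. Lengths are in m, angles in degrees, forces in N, time in s.
With the tool pointing down it reaches from about 0.35 to 0.875 m from the base axis. Payload 15.5 kg.
Tool frame: the origin (TCP) lies on the centre line of the jaws, within the pads' length; the fingertips stand 17 mm ahead of it and the grasp point (between the pads) lies 2 mm behind it; z points along the fingers, y is the direction in which the jaws open and shut (so a half turn about z gives the same grasp; the last joint's range is limited). The gripper opens to 85 mm and grips with 20 to 120 N. Pads are 22 mm wide; open, the fingers measure 114 mm over their backs; the gripper's body (76 mm by 85 mm) begins 54 mm behind the grasp point. The pads swing forward as they close: fully open they stand 13 mm farther back than shut.
Start: joints at [-79.441, 28.281, 77.091, -0, 74.628, -5.472], TCP at [0.173, -0.601, 0.248] pointing down, gripper open.
Joint ranges: [-166.48, 166.48], [-47.26, 123.95], [12.59, 153.08], [-70.14, 250.14], [6.76, 159.57], [-176.63, 176.63]. Speed limits (degrees/s): [108.29, 108.29, 147.25, 172.46, 172.46, 172.46].

### API

Orientations are given as [roll, pitch, yaw] about the fixed x, y, z axes, in that order (R = Rz(yaw) Ry(pitch) Rx(roll)).
In Python, from bench import env, vision, job_done gives the robot as it stands.
- The arm moves only by the tool play_rows, never from a script. Its argument "motion" is one flat list of numbers, 7 for each row, row after row: the shift along the tool's x, y, z in m, then the turn, a rotation vector about the tool's x, y, z in degrees, then the closure, from -1 (fully open) to 1 (shut). A call has 1 to 5 rows; each row is the pose to reach, as a shift and turn from the pose commanded when the call began, along the tool's axes at that moment; what a row does not reach only later rows make up. A row lasts 1/8 s, in which the tool goes at most 62.5 mm and 10.7 degrees, less where a joint would pass 70% of its speed; a pose out of reach is approached as far as the arm can. A call with a gripper value outside its range is refused whole. The fingers move at their own pace and stop on an object; "force" is the grip in N (left out, the last holds). Time passes only in rows, so rows that repeat a pose let the fingers close. It gives the time, the measured TCP pose, the force and the opening at its end, in the units of the state.
- env.sense(): the state, without advancing time (a new reading comes with each control period).
- vision.get_image(name): name is "side" or "top" or "wrist"; returns a dict with "img" (384x512x3 uint8, blue, green, red), "camera_matrix" (3x3 intrinsics, pixels), "R" (3x3) and "t" (3): a world point X has camera coordinates R X + t; the wrist camera has in their place "T_tool_cam" (4x4, takes a point from camera to tool coordinates, whose origin is the TCP and whose axes are the flange's). Camera axes: x right, y down, z forward; pixel columns grow to the right and rows downward; lengths in m; the calibration is good to about 2 mm. A picture is of the moment at which its call begins: read the wrist's pose just before it. There is no depth.
- job_done(): hands the job in, once; it reports no verdict.
Trained networks look in the newest picture that a camera, given by its name, has taken for a name from the list of things; names that differ only in an ending like _2 or _b are one class to them, and where a whole thing is asked for, a point or a joint stands for the part that bears it (a point fixed in the world has none). Each returns a list of dicts, best first, with "p" (0 to 1); they miss things now and then, are a little off and sometimes report something else, mostly with a low value. They report only what shows in the picture. A call takes as long as a camera call.
- vision.search_frame(camera, label): "centre" ([column, row] in pixels, amid what is visible of it).
The state is a dict: "clock": time; "qpos": joint angles; "joint_velocities": joint speeds; "joint_efforts": joint torques, N m; "position": TCP position; "tool_rot": TCP orientation; "ft_force": force on the tool from outside, world axes, zero at the start; "torque": the same for the moment, N m; "finger_gap": finger opening in m.
Only numpy, scipy, OpenCV 4.12 (cv2) and the standard library are available. Lean on these libraries where they do the work, as an engineer would, in place of code of your own. Each camera call takes 0.05 s, during which the arm holds its last target. There are 200 camera calls.

### The job

Set the red lever jack flat on the bench with its round saddle centred under the yellow-marked lift point of the plate shaker. Pump the handle down to the bottom once as a trial lift and let it come all the way back up, then press it down to the bottom again and finish while still holding it down, so that the shaker's side is carried by the jack alone and a colleague can change its worn foot. Leave the other things on the bench where they stand and do not lift or lean on the shaker with the arm.

Things in the scene. Friction and masses are not known exactly. Their poses are not given: they have to be found in the camera images.
- jack: Red loose lever jack, 0.85 kg. Origin: under its base plate, below the middle of the grip block; z up, +x to the saddle, -x to the handle. Base 80 mm wide, 12 thick, x = -153 to +109 mm. Grip block 40 (x) by 36 mm (y), 12 to 78 mm high: grasp it across y from above. Saddle column diameter 40 at x = +85 mm. Handle hinge at x = -30 mm, 62 mm up; the handle slants up to the rear above the base
- saddle_top (a point): Centre of the top face of the jack's round light-grey saddle (diameter 46 mm, 8 mm thick), at x = +85 mm, y = 0 of the jack and 66 mm above the jack's underside with the handle up. It rises straight up as the handle goes down
- handle_pad (a point): Centre of the upper face of the orange paddle at the handle's end (50 mm long, 36 mm wide, 12 mm thick), 115 mm from the hinge along the handle; the upper face lies 6 mm above the handle's centre line, which passes through the hinge. Push down here
- handle (a joint): Angle of the jack's handle (rad): 0 = up (slants up 0.45 rad from its hinge to its end), grows when pressed down, 0.5 = bottom stop (just below level). The saddle rises 60 mm per rad, 30 mm in all. Let go, it springs back up and the saddle sinks. Pushing down on the paddle takes about 2 to 4 N unloaded, 7 to 14 N with the shaker on the saddle
- frame: Fixed blue base of the white plate shaker (236 x 250 mm, 113 mm high with the well plates clamped on it). Origin: on the bench under the shaker's middle; z up; the lift lug sticks out to -y; the shaker tilts about a pivot along x at y = +130 mm, 60 mm high. Base plate 260 mm along x, y = -130 to +140 mm. The jack goes in from the -y side, its +x along the frame's +y
- lift_point (a point): Centre of the flat underside of the lift pad: round, yellow, diameter 24 mm, black dot on top, at the end of a dark steel lug 20 mm wide, at x = 0, y = -190 mm of the frame, 65 mm out from the shaker's side. Underside 74 mm above the bench when the shaker is down (8 mm above the lowered saddle), top of the mark 90 mm above the bench
- shaker (a joint): Tilt of the shaker about its pivot (rad): 0 = down on its feet, grows as the lug's side is lifted; about 0.07 with the jack's handle right down. The shaker weighs about 3 kg, some 10 to 20 N at the lift point, and sinks back when the jack is let down
- vial: Bystander: small capped vial, diameter 28 mm, 65 mm high, beside the lift point. Origin: centre of its underside
- dish: Bystander: clear closed dish, diameter 70 mm, 16 mm high, on the robot's side of the lift point. Origin: centre of its underside
- wash_bottle: Bystander: white bottle, diameter 64 mm, 150 mm high. Origin: centre of its underside
- beaker: Bystander: glass beaker, diameter 76 mm, 90 mm high. Origin: centre of its underside
- tip_box: Bystander: blue box, 85 x 120 x 60 mm high. Origin: centre of its underside
- glove_box: Bystander: purple box, 120 x 220 x 70 mm high. Origin: centre of its underside
- reagent: Bystander: amber bottle with blue cap, diameter 70 mm, 130 mm high. Origin: centre of its underside

How it is judged (in metres and radians):
On the way, in this order (a step that is already met when the one before it is completed fails the run):
1. the jack stands flat on the bench with its saddle under the lift point, handle still up (horizontal distance between saddle_top and lift_point below 0.012 m and height (world z) of jack below 0.005 m and angle between jack's own z axis and vertical below 0.06 rad and value of joint handle below 0.1 rad and value of joint shaker below 0.01 rad), for 0.3 s.
2. trial stroke: the handle is pumped down and the jack lifts the shaker's side (horizontal distance between saddle_top and lift_point below 0.012 m and height (world z) of jack below 0.005 m and angle between jack's own z axis and vertical below 0.06 rad and value of joint handle above 0.4 rad and value of joint shaker above 0.04 rad and contact force between jack and frame above 4 N), for 0.1 s.
3. the handle comes back up and the shaker sinks back on its feet, the saddle still under the lift point (all of step 1), for 0.2 s.
At the end, for the whole second after the job is handed in: Robot still pressing on the jack (over 2 N): handle over 0.4 rad and still, shaker tilted over 0.04 rad and on the jack with over 4 N, jack flat on the bench (5 mm, 0.06 rad), saddle within 12 mm of the lift point sideways, robot off shaker and frame (under 1 N) (all of step 2 and contact force between any of the fingers, the arm and jack above 2 N and contact force between each of the arm, the fingers and frame below 1 N and not (velocity of joint handle above 0.1 rad/s) and not (velocity of joint handle below -0.1 rad/s)); the arm keeps its last pose, push and grip.
It fails at once if a bystander is moved more than 30 mm (distance of any of vial, dish, wash_bottle, beaker, tip_box, glove_box, reagent from where it was at the start of the episode above 0.03 m).
It fails at once if the arm lifts or leans on the shaker (more than 8 N) (contact force between any of the arm, the fingers and frame above 8 N).
It fails at once if the jack is tipped over (angle between jack's own z axis and vertical above 0.6 rad).
It also fails if it takes over 61 s, if anything falls off the work surface, if the arm or the gripper's body presses on something with over 40 N, if the wrist force passes 120 N, or if a joint passes its speed limit or range.

## Working session

There is one attempt and no reset: what is moved stays moved. The work goes in short steps, Python scripts to look and compute and a tool call to move; the robot and the scene stay as the last step left them, time stands still between calls to the robot, and variables do not carry over. Pictures are saved under pics/ and viewed, about 8 in all and at most 12, crops included, and the job is handed in when it is done.

Besides the shell and the picture viewer there is one more tool, called by a JSON object that holds its "op" and its "data", one argument or row to a line. play_rows: Moves the arm, as the interface text tells. Its arguments: {"type":"object","properties":{"motion":{"type":"array","items":{"type":"number"}},"force":{"type":"number"}},"required":["motion"]}

```bash
mkdir -p pics; ls
cat > h.py <<'E'
import numpy as np, cv2
from bench import env, vision, job_done
def shot(cam,fn=None):
    s=env.sense(); d=vision.get_image(cam)
    if fn: cv2.imwrite('pics/'+fn,d['img'])
    return s,d
def proj(d,X):
    c=d['R']@np.asarray(X,float)+np.ravel(d['t']); p=d['camera_matrix']@c; return p[:2]/p[2]
def ray(d,px):
    k=np.linalg.inv(d['camera_matrix'])@[px[0],px[1],1]
    R=np.asarray(d['R']); return -R.T@np.ravel(d['t']), R.T@k
def onz(d,px,z):
    o,v=ray(d,px); return o+v*(z-o[2])/v[2]
def tri(*obs):
    A=np.zeros((3,3));b=np.zeros(3)
    for d,px in obs:
        o,v=ray(d,px); v=v/np.linalg.norm(v); P=np.eye(3)-np.outer(v,v); A+=P; b+=P@o
    return np.linalg.solve(A,b)
E
python3 - <<'E'
from h import *
np.set_printoptions(precision=4,suppress=True)
print(env.sense())
ds={}
for c in('top','side','wrist'):
    s,d=shot(c,c+'0.png'); ds[c]=d
    if c!='wrist': print(c,-np.asarray(d['R']).T@np.ravel(d['t']))
    else: print(d['T_tool_cam'],d['camera_matrix'])
    for n in('jack','saddle_top','handle_pad','frame','lift_point','vial','dish','wash_bottle','beaker','tip_box','glove_box','reagent'):
        r=vision.search_frame(c,n)
        print(c,n,[(np.round(q['centre'],1).tolist(),round(q['p'],2)) for q in r[:2]])
a=cv2.imread('pics/top0.png');b=cv2.imread('pics/side0.png')
E
```

```text
pics
{'clock': 0.0, 'qpos': array([-79.4398,  28.3157,  77.1291,   0.0009,  74.6287,  -5.4743]), 'joint_velocities': array([-0.0463, -0.0572,  0.0368, -0.0462,  0.0332,  0.0471]), 'joint_efforts': array([  0.0038, -88.2156, -38.3866,   0.0002,   0.0101,   0.    ]), 'position': array([ 0.1726, -0.6003,  0.2477]), 'tool_rot': array([-179.9269,   -0.0079,   16.0343]), 'ft_force': array([-0.7355,  0.5593,  1.0187]), 'torque': array([0.0355, 0.059 , 0.0215]), 'finger_gap': 0.08527598731051024}
top [ 0.4678 -0.0411  1.4821]
top jack [([335.1, 222.7], 0.78)]
top saddle_top [([319.4, 200.3], 0.65)]
top handle_pad [([355.5, 238.6], 0.69)]
top frame [([189.8, 206.9], 0.93), ([421.0, 229.9], 0.34)]
top lift_point [([189.2, 206.3], 0.95)]
top vial [([332.7, 222.7], 0.21)]
top dish [([245.3, 231.6], 0.62)]
top wash_bottle [([304.1, 142.4], 0.84)]
top beaker [([268.1, 143.0], 0.85)]
top tip_box [([104.6, 234.8], 0.63)]
top glove_box [([418.1, 232.3], 0.76)]
top reagent [([101.6, 209.4], 0.6), ([188.8, 209.4], 0.32)]
side [0.1719 1.0025 0.7312]
side jack [([300.2, 160.7], 0.66)]
side saddle_top [([
[... 162 characters left out ...]
4)]
side wash_bottle [([224.0, 159.9], 0.77), ([319.2, 145.7], 0.57)]
side beaker [([207.6, 176.3], 0.56)]
side tip_box [([221.1, 354.4], 0.56)]
side glove_box [([323.6, 130.9], 0.59)]
side reagent [([180.9, 327.7], 0.95)]
[[-0.     -0.95   -0.3124  0.0804]
 [ 1.     -0.0003  0.0006 -0.0004]
 [-0.0007 -0.3124  0.95   -0.1258]
 [ 0.      0.      0.      1.    ]] [[316.3055   0.     255.0206]
 [  0.     316.3055 193.1556]
 [  0.       0.       1.    ]]
wrist jack []
wrist saddle_top []
wrist handle_pad [([371.0, 9.8], 0.35)]
wrist frame []
wrist lift_point []
wrist vial []
wrist dish []
wrist wash_bottle []
wrist beaker []
wrist tip_box []
wrist glove_box [([370.3, 8.7], 0.7)]
wrist reagent []
```

```bash
ls pics
```

```text
side0.png
top0.png
wrist0.png
```

Run:
```python
import cv2
a=cv2.imread('pics/top0.png')[90:330,70:470]; cv2.imwrite('pics/top0c.png',cv2.resize(a,(800,480),interpolation=cv2.INTER_CUBIC))
b=cv2.imread('pics/side0.png')[90:384,100:450]; cv2.imwrite('pics/side0c.png',cv2.resize(b,(700,588),interpolation=cv2.INTER_CUBIC))
```

```text
(no output)
```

View pics/top0c.png

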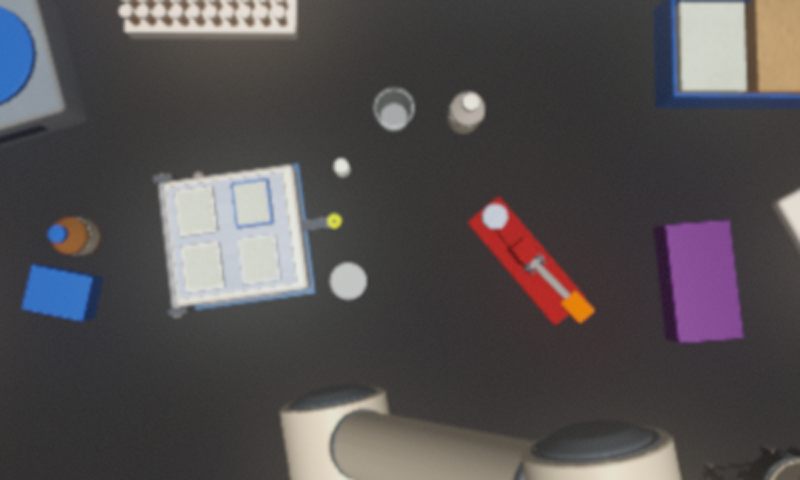

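View pics/side0c.png

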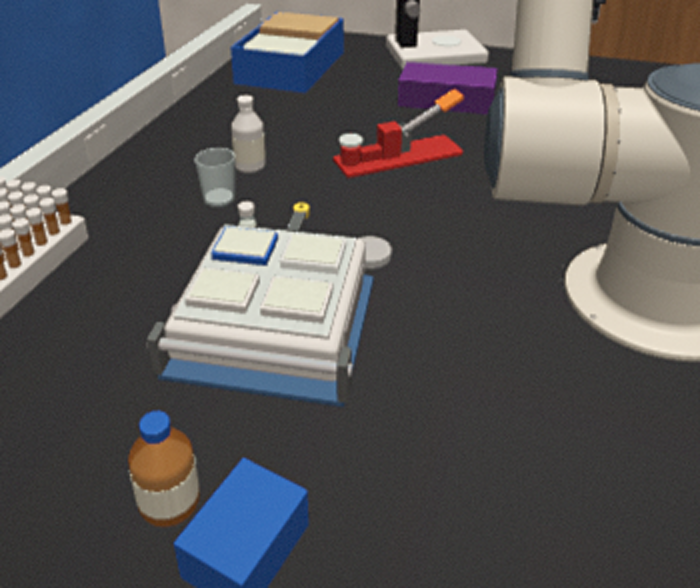

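The top view shows the jack (saddle ≈(317.5,197.5), paddle ≈(358,243) full pixels), the yellow lift mark ≈(237,200.5), vial ≈(240.5,173.5) and dish ≈(244,230.5). The network's lift_point gives the whole shaker. In the side view the mark is ≈(250.5,195), the saddle ≈(275,160.5) and the paddle ≈(325,140).

Run:
```python
from h import *
np.set_printoptions(precision=4,suppress=True)
_,t=shot('top');_,s=shot('side')
def blob(d,lo,hi,box):
    h=cv2.cvtColor(d['img'],cv2.COLOR_BGR2HSV);m=cv2.inRange(h,np.array(lo),np.array(hi));k=np.zeros_like(m);x0,y0,x1,y1=box;k[y0:y1,x0:x1]=1
    ys,xs=np.nonzero(m*k);return (xs.mean(),ys.mean()),len(xs)
Y=((22,110,90),(38,255,255)); O=((8,150,120),(20,255,255))
ty,n1=blob(t,*Y,(220,185,255,215)); sy,n2=blob(s,*Y,(235,180,270,210)); print('yellow',ty,n1,sy,n2,tri((t,ty),(s,sy)),'at z.09',onz(t,ty,.09),onz(s,sy,.088))
to,n1=blob(t,*O,(340,225,380,260)); so,n2=blob(s,*O,(305,125,345,155)); print('orange',to,n1,so,n2,tri((t,to),(s,so)))
print('saddle',tri((t,(317.5,197.5)),(s,(275,160.5))),onz(t,(317.5,197.5),.066))
R=((0,150,70),(6,255,255)); 
h=cv2.cvtColor(t['img'],cv2.COLOR_BGR2HSV);m=cv2.inRange(h,np.array((0,120,60)),np.array((6,255,255)))|cv2.inRange(h,np.array((172,120,60)),np.array((180,255,255)))
m[:, :290]=0;m[:,380:]=0
c=max(cv2.findContours(m,0,2)[0],key=cv2.contourArea);r=cv2.minAreaRect(c);print(r)
for p in cv2.boxPoints(r):print(p,onz(t,p,.012))
for n,p,z in (('vial',(240.5,173.5),.065),('dish',(244,230.5),.016),('beaker',(267,144),.045),('bottle',(305,140),.15),('purp',(404,226),.07)): print(n,onz(t,p,z))
# frame corners (top of blue/white): crop coords
for p in ((162,180),(297,165),(312,292),(176,306)): print('corner',onz(t,(70+p[0]/2,90+p[1]/2),.08))
```

```text
yellow (np.float64(236.9591836734694), np.float64(200.0)) 49 (np.float64(250.67441860465115), np.float64(193.58139534883722)) 43 [0.5588 0.0625 0.0858] at z.09 [0.5587 0.0623 0.09  ] [0.5572 0.0657 0.088 ]
orange (np.float64(358.55757575757576), np.float64(243.12727272727273)) 165 (np.float64(324.31168831168833), np.float64(139.55844155844156)) 77 [ 0.406  -0.3834  0.1113]
saddle [ 0.5737 -0.2429  0.0565] [ 0.5733 -0.2415  0.066 ]
((332.9879150390625, 219.89480590820312), (68.99838256835938, 22.196928024291992), 49.76364517211914)
[302.231  200.7276] [ 0.5639 -0.1891  0.012 ]
[319.1758 186.3896] [ 0.6213 -0.2557  0.012 ]
[363.7448 239.0621] [ 0.4171 -0.4286  0.012 ]
[346.8 253.4] [ 0.361  -0.3624  0.012 ]
vial [0.6621 0.0524 0.065 ]
dish [0.4444 0.0382 0.016 ]
beaker [ 0.782  -0.0479  0.045 ]
bottle [ 0.7749 -0.1846  0.15  ]
purp [ 0.4697 -0.5638  0.07  ]
corner [0.6316 0.391  0.08  ]
corner [0.663  0.1349 0.08  ]
corner [0.4241 0.1017 0.08  ]
corner [0.3947 0.356  0.08  ]
```

```bash
cat >> h.py <<'E'
from scipy.spatial.transform import Rotation as Ro
def rel(p,yaw,roll=180,pitch=0):
    s=env.sense(); R0=Ro.from_euler('xyz',s['tool_rot'],degrees=True); T=Ro.from_euler('xyz',[roll,pitch,yaw],degrees=True)
    d=R0.inv().apply(np.array(p)-s['position']); w=(R0.inv()*T).as_rotvec(degrees=True)
    print('t',s['clock'],'pos',np.round(s['position'],4),np.round(s['tool_rot'],2),'F',np.round(s['ft_force'],1)); print('rel',np.round(d,4),np.round(w,2),'rows>=',np.linalg.norm(d)/.0625,np.linalg.norm(w)/10.7)
def wcam():
    s=env.sense(); d=vision.get_image('wrist')
    R0=Ro.from_euler('xyz',s['tool_rot'],degrees=True).as_matrix(); T=np.eye(4);T[:3,:3]=R0;T[:3,3]=s['position']
    W=T@d['T_tool_cam']; d['R']=W[:3,:3].T; d['t']=-d['R']@W[:3,3]; return d
E
python3 -c "
from h import *
rel([.5085,-.297,.23],40.2)"
```

```text
t 2.05 pos [ 0.1726 -0.6007  0.2483] [180.     0.    16.03] F [-0.6 -0.1 -0.6]
rel [ 0.4067 -0.1991  0.0183] [ -0.     0.   -24.17] rows>= 7.251566062674156 2.258737628147658
```

{"op": "play_rows", "data": {
  "motion": [0.05,-0.025,0.002,0,0,-3,-1,0.1,-0.05,0.005,0,0,-6,-1,0.153,-0.075,0.007,0,0,-9,-1,0.205,-0.1,0.009,0,0,-12,-1,0.255,-0.125,0.011,0,0,-15,-1]
}}

```text
clock: 2.68
position: [0.3845, -0.4088, 0.2374]
tool_rot: [180.0, -0.0, 31.1]
ft_force: [0.5, -1.4, 0.0]
finger_gap: 0.0854
```

```bash
python3 -c "
from h import *
rel([.5085,-.297,.23],40.2)"
```

```text
t 2.675 pos [ 0.3845 -0.4088  0.2374] [ 1.7997e+02 -1.0000e-02  3.1130e+01] F [ 0.5 -1.4  0. ]
rel [ 0.164  -0.0316  0.0074] [ 0.03 -0.   -9.07] rows>= 2.6746252935953736 0.8479206828907685
```

{"op": "play_rows", "data": {
  "motion": [0.05,-0.01,0.002,0,0,-3,-1,0.1,-0.02,0.005,0,0,-6,-1,0.15,-0.029,0.007,0,0,-9,-1,0.164,-0.0316,0.007,0,0,-9,-1,0.164,-0.0316,0.007,0,0,-9,-1]
}}

```text
clock: 3.3
position: [0.5077, -0.2982, 0.2302]
tool_rot: [180.0, 0.0, 40.1]
ft_force: [-0.7, 0.3, -0.3]
finger_gap: 0.0853
```

Run:
```python
from h import *
d=wcam(); cv2.imwrite('pics/w1.png',d['img'])
def P(a,c): print(a,np.round(c,4))
P('sad',vision.search_frame('wrist','saddle_top')[0]['centre'] if vision.search_frame('wrist','saddle_top') else 0)
# predicted
yaw=np.radians(40.2); o=np.array([.5085,-.297,0]); u=np.array([np.cos(yaw),np.sin(yaw),0])
for x,z in((.085,.066),(0,.078),(-.131,.117)): P((x,z),proj(d,o+u*x+[0,0,z]))
np.savez('w1.npz',R=d['R'],t=d['t'],camera_matrix=d['camera_matrix'])
```

```text
sad [255.5  77.4]
(0.085, 0.066) [254.5338  81.8787]
(0, 0.078) [254.7613 180.2627]
(-0.131, 0.117) [255.0892 328.0566]
```

View pics/w1.png

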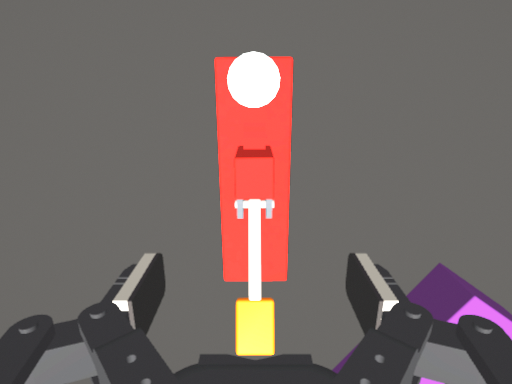

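The view matches the prediction within 1–2 mm: saddle (253.5,79.5), block (254.5,178), paddle (255,327). I'll descend and grasp.

{"op": "play_rows", "data": {
  "motion": [0.0,0,0.05,0,0,0,-1,0.001,0,0.1,0,0,0,-1,0.0015,0,0.15,0,0,0,-1,0.0015,0,0.184,0,0,0,-1,0.0015,0,0.184,0,0,0,0.3],
  "force": 60
}}

```text
clock: 4.08
position: [0.5067, -0.2977, 0.0445]
tool_rot: [-179.8, 0.1, 39.9]
ft_force: [-0.4, 0.2, 0.5]
finger_gap: 0.0694
```

{"op": "play_rows", "data": {
  "motion": [0,0,0,0,0,0,1,0,0,0,0,0,0,1,0,0,0,0,0,0,1,0,0,0,0,0,0,1,0,0,0,0,0,0,1],
  "force": 60
}}

```text
clock: 4.7
position: [0.509, -0.2982, 0.0481]
tool_rot: [179.9, -0.0, 40.0]
ft_force: [-3.2, -2.3, 8.1]
finger_gap: 0.0355
```

{"op": "play_rows", "data": {
  "motion": [0,0,-0.01,0,0,0,1,0,0,-0.03,0,0,0,1,0,0,-0.045,0,0,0,1,0,0,-0.045,0,0,0,1]
}}

```text
clock: 5.2
position: [0.5091, -0.2979, 0.0927]
tool_rot: [179.9, -0.0, 40.0]
ft_force: [0.2, 0.5, -9.4]
finger_gap: 0.0355
```

```bash
python3 -c "
from h import *
rel([.581,-.120,.09],97)"
```

```text
t 5.2 pos [ 0.5091 -0.2979  0.0927] [ 1.7986e+02 -3.0000e-02  4.0030e+01] F [ 0.2  0.5 -9.4]
rel [ 0.1695 -0.09    0.0026] [ 1.400e-01  4.000e-02 -5.697e+01] rows>= 3.0708775335781233 5.323947791436886
```

{"op": "play_rows", "data": {
  "motion": [0.025,-0.013,0.0,0,0,-8,1,0.055,-0.029,0.0,0,0,-17,1,0.085,-0.045,0,0,0,-26,1,0.115,-0.061,0,0,0,-35,1,0.14,-0.075,0.0,0,0,-44,1]
}}

```text
clock: 5.82
position: [0.5676, -0.1487, 0.0907]
tool_rot: [-180.0, -0.0, 84.4]
ft_force: [-0.6, -1.2, -9.2]
finger_gap: 0.0352
```

```bash
python3 -c "
from h import *
rel([.581,-.120,.09],97)"
```

```text
t 5.825 pos [ 0.5676 -0.1487  0.0907] [-1.7995e+02 -2.0000e-02  8.4350e+01] F [-0.6 -1.2 -9.2]
rel [0.0299 0.0105 0.0007] [ -0.05  -0.02 -12.65] rows>= 0.50741460781812 1.1822375505684857
```

{"op": "play_rows", "data": {
  "motion": [0.01,0.004,0.0,0,0,-5,1,0.022,0.008,0.0,0,0,-10,1,0.03,0.0105,0,0,0,-12.6,1,0.03,0.0105,0,0,0,-12.6,1,0.03,0.0105,0.0,0,0,-12.6,1]
}}

```text
clock: 6.45
position: [0.5808, -0.1216, 0.0911]
tool_rot: [-180.0, -0.0, 96.5]
ft_force: [0.2, -0.5, -9.5]
finger_gap: 0.0353
```

Run:
```python
from h import *
rel([.581,-.120,.09],97)
d=wcam(); im=d['img'].copy(); cv2.imwrite('pics/w2.png',im)
print('lp',proj(d,[.5588,.063,.09]))
h=cv2.cvtColor(im,cv2.COLOR_BGR2HSV);m=cv2.inRange(h,np.array((22,110,90)),np.array((38,255,255)))
ys,xs=np.nonzero(m);print(len(xs),xs.mean(),ys.mean(),xs.min(),xs.max(),ys.min(),ys.max(),onz(d,(xs.mean(),ys.mean()),.09))
np.savez('w2.npz',R=d['R'],t=d['t'],camera_matrix=d['camera_matrix'],px=[xs.mean(),ys.mean()])
```

```text
t 6.45 pos [ 0.5808 -0.1216  0.0911] [-179.98   -0.     96.55] F [ 0.2 -0.5 -9.5]
rel [0.0016 0.0004 0.0011] [-0.02 -0.   -0.45] rows>= 0.03179841387019215 0.04217327800517931
lp [ 251.80734082 -311.55170375]<stdin>:6: RuntimeWarning: Mean of empty slice.
  ret = ret.dtype.type(ret / rcount)
Traceback (most recent call last):
ValueError: zero-size array to reduction operation minimum which has no identity
```

View pics/w2.png

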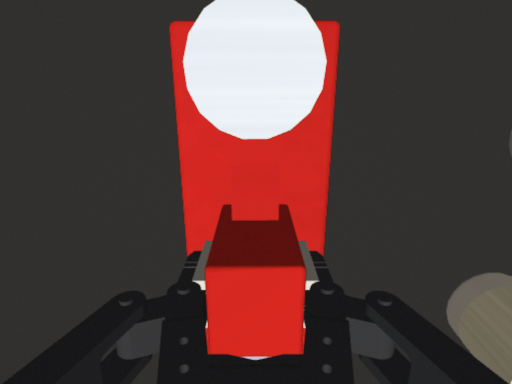

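Run:
```python
from h import *
d=wcam()
sp=onz(d,(255,67),.109); s=env.sense(); off=(sp-s['position']); print('saddle offset world',off,np.linalg.norm(off[:2]),np.degrees(np.arctan2(off[1],off[0])))
rel([.5588-off[0],.0625-off[1]-.04,.051],97)
rel([.5588-off[0],.0625-off[1],.051],97)
```

```text
saddle offset world [-0.00992759  0.08677994  0.01775123] 0.08734594853231094 96.52624284100997
t 6.55 pos [ 0.5809 -0.1218  0.0912] [-179.99    0.     96.55] F [ 0.4  0.1 -9.4]
rel [ 0.0585 -0.0055  0.0402] [-0.01  0.   -0.45] rows>= 1.1396827586376093 0.041785871687353704
t 6.55 pos [ 0.5809 -0.1218  0.0912] [-179.99    0.     96.55] F [ 0.4  0.1 -9.4]
rel [ 0.0982 -0.001   0.0402] [-0.01  0.   -0.45] rows>= 1.6988031844981826 0.041785871687353704
```

{"op": "play_rows", "data": {
  "motion": [0.02,-0.002,0.015,0,0,0,1,0.035,-0.003,0.03,0,0,0,1,0.048,-0.005,0.04,0,0,0,1,0.059,-0.0055,0.04,0,0,0,1,0.059,-0.0055,0.04,0,0,0,1]
}}

```text
clock: 7.18
position: [0.569, -0.0629, 0.0517]
tool_rot: [180.0, 0.0, 96.7]
ft_force: [0.1, 0.3, -7.9]
finger_gap: 0.0356
```

Run:
```python
from h import *
rel([.568,-.024,.051],97)
d=wcam(); im=d['img'].copy(); cv2.imwrite('pics/w3.png',im)
h=cv2.cvtColor(im,cv2.COLOR_BGR2HSV);m=cv2.inRange(h,np.array((22,110,90)),np.array((38,255,255)))
ys,xs=np.nonzero(m);print(len(xs))
if len(xs): print(xs.min(),xs.max(),ys.min(),ys.max())
print('pred mark',proj(d,[.5588,.0625,.09]))
```

```text
t 7.175 pos [ 0.569  -0.0629  0.0517] [1.7998e+02 1.0000e-02 9.6670e+01] F [ 0.1  0.3 -7.9]
rel [0.0387 0.0036 0.0007] [ 0.02  0.01 -0.33] rows>= 0.6221841877555865 0.031085419630190847
0
pred mark [ 275.33734437 -128.4201484 ]
```

View pics/w3.png

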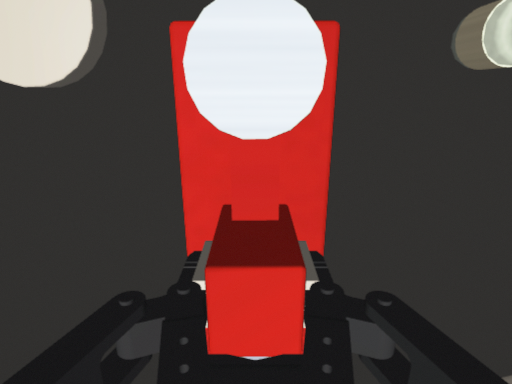

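The jack hangs clear between dish (top left) and vial (top right); the saddle is at (255,67). I'll advance further.

{"op": "play_rows", "data": {
  "motion": [0.01,0.0015,0,0,0,0,1,0.02,0.003,0,0,0,0,1,0.028,0.0036,0,0,0,0,1,0.028,0.0036,0,0,0,0,1]
}}

```text
clock: 7.72
position: [0.569, -0.0344, 0.0513]
tool_rot: [-180.0, -0.0, 96.7]
ft_force: [-0.1, 0.1, -8.6]
finger_gap: 0.0354
```

Run:
```python
from h import *
rel([.568,-.024,.0505],97)
d=wcam(); im=d['img'].copy(); cv2.imwrite('pics/w4.png',im)
h=cv2.cvtColor(im,cv2.COLOR_BGR2HSV);m=cv2.inRange(h,np.array((22,110,90)),np.array((38,255,255)))
ys,xs=np.nonzero(m);print(len(xs))
if len(xs): print(xs.min(),xs.max(),ys.min(),ys.max())
print('pred mark',proj(d,[.5588,.0625,.09]))
```

```text
t 7.725 pos [ 0.569  -0.0344  0.0513] [-1.7999e+02 -1.0000e-02  9.6680e+01] F [-0.1  0.1 -8.6]
rel [0.0104 0.0002 0.0008] [-0.01 -0.01 -0.32] rows>= 0.16747652091058898 0.029499182907230394
4599
219 316 0 68
pred mark [259.28953138  17.00660404]
```

View pics/w4.png

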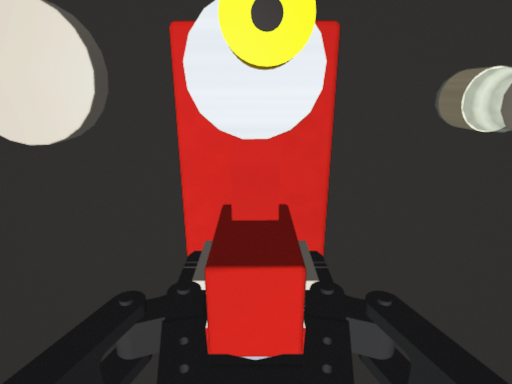

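The mark's black dot is at (267,13) and the saddle centre at (255,67), so about 10 mm remain, plus a small lateral offset.

Run:
```python
from h import *
d=wcam(); s=env.sense()
m=onz(d,(267,13),.09); q=onz(d,(255,67),s['position'][2]+.0178); e=m-q
print(m,q,e, Ro.from_euler('xyz',s['tool_rot'],degrees=True).inv().apply([e[0],e[1],0]), s['position'][2])
```

```text
[0.5606749 0.0631661 0.09     ] [0.55904987 0.05191392 0.06910564] [0.00162502 0.01125218 0.02089436] [ 1.09882161e-02  2.91741454e-03 -9.33265460e-07] 0.05130563574125988
```

{"op": "play_rows", "data": {
  "motion": [0.011,0.0027,0,0,0,0,1,0.011,0.0027,0.001,0,0,0,1,0.011,0.0027,0.0025,0,0,0,1,0.011,0.0027,0.0035,0,0,0,1,0.011,0.0027,0.0035,0,0,0,1]
}}

```text
clock: 8.45
position: [0.5705, -0.024, 0.0482]
tool_rot: [180.0, -0.0, 96.6]
ft_force: [-4.9, 1.9, 3.8]
finger_gap: 0.0354
```

Run:
```python
from h import *
d=wcam(); s=env.sense(); im=d['img']; cv2.imwrite('pics/w5.png',im)
print(s['position'],s['ft_force'],s['tool_rot'])
h=cv2.cvtColor(im,cv2.COLOR_BGR2HSV);m=cv2.inRange(h,np.array((22,110,90)),np.array((38,255,255)));m[120:]=0
c=max(cv2.findContours(m,0,2)[0],key=cv2.contourArea);print(cv2.boundingRect(c),cv2.minEnclosingCircle(c),'want',proj(d,np.append(onz(d,(255,67),s['position'][2]+.0178)[:2],.09)))
```

```text
[ 0.57047384 -0.0239533   0.04818394] [-4.48919664  0.82715932  4.96962987] [ 1.79991745e+02 -2.39934632e-04  9.66264271e+01]
(208, 2, 96, 106) ((256.0, 54.30952453613281), 52.77591323852539) want [255.05249508  60.58778654]
```

{"op": "play_rows", "data": {
  "motion": [0,0,0,0,0,0,-0.5,0,0,0,0,0,0,-1,0,0,0,0,0,0,-1,0,0,0,0,0,0,-1,0,0,0,0,0,0,-1]
}}

```text
clock: 9.12
position: [0.5706, -0.0239, 0.0478]
tool_rot: [180.0, -0.0, 96.6]
ft_force: [-0.2, -0.6, 1.0]
finger_gap: 0.0854
```

{"op": "play_rows", "data": {
  "motion": [0,0,-0.02,0,0,0,-1,0,0,-0.06,0,0,0,-1,0,0,-0.1,0,0,0,-1,0,0,-0.13,0,0,0,-1,0,0,-0.13,0,0,0,1]
}}

```text
clock: 9.75
position: [0.5717, -0.024, 0.18]
tool_rot: [179.8, 0.1, 96.6]
ft_force: [-1.0, 0.1, 0.2]
finger_gap: 0.0699
```

Run:
```python
from h import *
s=env.sense()
d=wcam(); im=d['img']; cv2.imwrite('pics/w6.png',im)
print(s['position'],s['ft_force'],s['tool_rot'],s['finger_gap'])
_,t=shot('top','top6.png')
o=np.array([.5705,-.024,0]);u=np.array([np.cos(np.radians(96.6)),np.sin(np.radians(96.6)),0])
for n,x,z in(('sad',.085,.066),('grip',0,.078),('pad',-.131,.117)): print(n,proj(d,o+u*x+[0,0,z]),proj(t,o+u*x+[0,0,z]))
```

```text
[ 0.57169892 -0.02403122  0.17998612] [-1.00475885  0.05096248  0.18587742] [1.79769726e+02 5.97182326e-02 9.66332557e+01] 0.0698932693510623
sad [252.62280876  82.09533929] [237.9183417 199.8814944]
grip [252.78447938 199.77675015] [260.11519654 197.34241996]
pad [252.95389888 375.59615841] [295.57135957 192.87025787]
```

View pics/w6.png

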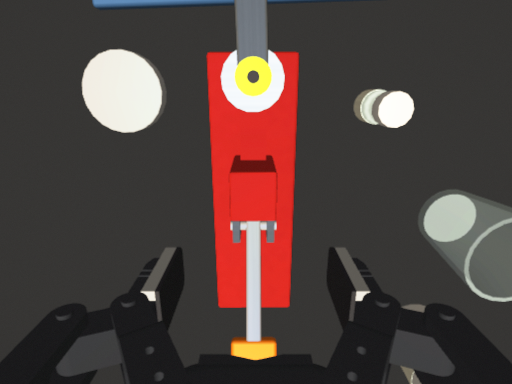

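{"op": "play_rows", "data": {
  "motion": [-0.04,0,0,0,0,0,1,-0.08,0,0,0,0,0,1,-0.12,0,0,0,0,0,1,-0.131,-0.001,0.01,0,0,0,1,-0.131,-0.001,0.03,0,0,0,1]
}}

```text
clock: 10.48
position: [0.5844, -0.1547, 0.1465]
tool_rot: [-180.0, -0.0, 96.6]
ft_force: [0.9, 0.9, -0.1]
finger_gap: 0.0001
```

Run:
```python
from h import *
d={}
d=wcam(); cv2.imwrite('pics/w7.png',d['img'])
_,t=shot('side','side7.png')
a=t['img'][90:384,100:450]; b=d['img']
cv2.imwrite('pics/c7.png',np.hstack([cv2.resize(b,(400,300)),cv2.resize(t['img'][120:270,180:380],(400,300),interpolation=cv2.INTER_CUBIC)]))
o=np.array([.5705,-.024,0]);u=np.array([np.cos(np.radians(96.6)),np.sin(np.radians(96.6)),0])
p=o-u*.131;rel([p[0],p[1],.134],96.6)
```

```text
t 10.575 pos [ 0.5829 -0.1532  0.1448] [-1.7974e+02 -1.4000e-01  9.6620e+01] F [ 0.2  0.3 -0.1]
rel [-0.0012  0.0026  0.0108] [-0.26 -0.14  0.02] rows>= 0.17854991182486152 0.028194040323144987
```

View pics/c7.png

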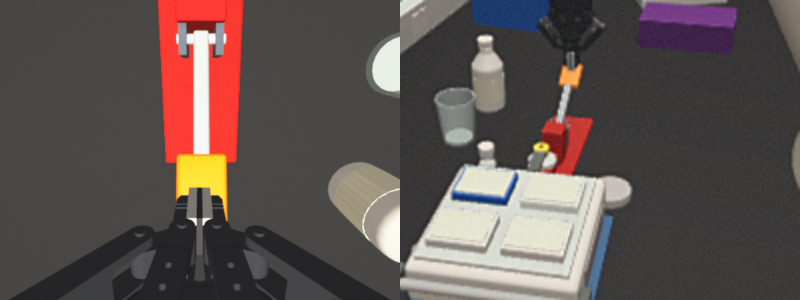

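{"op": "play_rows", "data": {
  "motion": [0,0.001,0.01,0,0,0,1,-0.004,0.001,0.02,0,0,0,1,-0.008,0.001,0.03,0,0,0,1,-0.0105,0.001,0.04,0,0,0,1,-0.0125,0.001,0.05,0,0,0,1]
}}

```text
clock: 11.2
position: [0.5875, -0.1663, 0.0977]
tool_rot: [179.9, -0.0, 96.6]
ft_force: [0.3, 7.0, 9.4]
finger_gap: -0.0003
```

{"op": "play_rows", "data": {
  "motion": [0.001,0,0.004,0,0,0,1,0.002,0,0.008,0,0,0,1,0.002,0,0.012,0,0,0,1,0.002,0,0.015,0,0,0,1,0.002,0,0.016,0,0,0,1]
}}

```text
clock: 11.82
position: [0.5879, -0.1658, 0.0823]
tool_rot: [179.9, 0.1, 96.6]
ft_force: [-0.6, -7.8, 12.9]
finger_gap: 0.0003
```

Run:
```python
from h import *
s=env.sense();print(s['position'],s['ft_force'])
_,t=shot('side','side8.png');_,p=shot('top','top8.png')
cv2.imwrite('pics/c8.png',np.hstack([cv2.resize(p['img'][150:250,200:330],(400,300),interpolation=cv2.INTER_CUBIC),cv2.resize(t['img'][120:270,180:380],(400,300),interpolation=cv2.INTER_CUBIC)]))
def Y(d,b):
    h=cv2.cvtColor(d['img'],cv2.COLOR_BGR2HSV);m=cv2.inRange(h,np.array((22,110,90)),np.array((38,255,255)));x0,y0,x1,y1=b
    ys,xs=np.nonzero(m[y0:y1,x0:x1]);return xs.mean()+x0,ys.mean()+y0
a,b=Y(p,(220,185,255,215)),Y(t,(235,170,270,210));print(a,b,tri((p,a),(t,b)))
```

```text
[ 0.58787353 -0.16583256  0.08230762] [-0.60589486 -7.79296862 12.88359102]
(np.float64(235.5), np.float64(200.0)) (np.float64(250.0), np.float64(188.24242424242425)) [0.55796276 0.06649037 0.10890545]
```

View pics/c8.png

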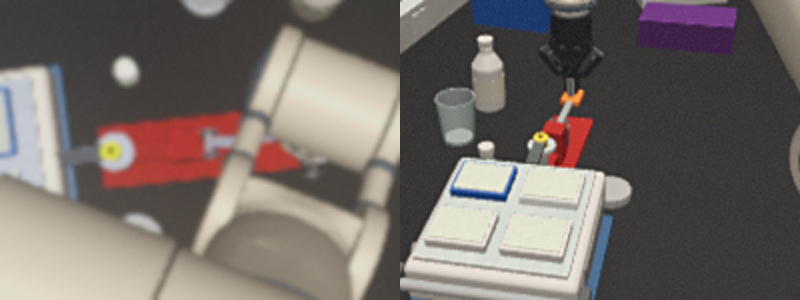

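The lug mark has risen from 86 to 109 mm, and the saddle is still centred under it in the top view. I'll press the last few mm.

{"op": "play_rows", "data": {
  "motion": [-0.001,0,0.002,0,0,0,1,-0.001,0,0.003,0,0,0,1,-0.001,0,0.004,0,0,0,1,-0.001,0,0.004,0,0,0,1]
}}

```text
clock: 12.42
position: [0.5879, -0.166, 0.0788]
tool_rot: [179.9, 0.1, 96.6]
ft_force: [-1.7, -0.4, 20.2]
finger_gap: 0.0004
```

Bottom stop reached (20 N, no sideways load). Now I'll let it come back up along the arc.

{"op": "play_rows", "data": {
  "motion": [0.0,0,-0.012,0,0,0,1,0.002,0,-0.025,0,0,0,1,0.006,0,-0.038,0,0,0,1,0.011,0,-0.052,0,0,0,1,0.012,0,-0.067,0,0,0,1]
}}

```text
clock: 13.05
position: [0.5854, -0.1533, 0.145]
tool_rot: [-180.0, -0.0, 96.6]
ft_force: [-0.2, 0.2, -0.5]
finger_gap: -0.0
```

{"op": "play_rows", "data": {
  "motion": [0,0,-0.004,0,0,0,1,0,0,-0.004,0,0,0,1,0,0,-0.004,0,0,0,1,0,0,-0.004,0,0,0,1]
}}

```text
clock: 13.55
position: [0.5854, -0.1535, 0.1483]
tool_rot: [-180.0, -0.0, 96.6]
ft_force: [0.6, -0.0, 0.8]
finger_gap: 0.0005
```

Run:
```python
from h import *
s=env.sense();print(s['position'],s['ft_force'])
_,t=shot('side','side9.png');_,p=shot('top','top9.png');d=wcam();cv2.imwrite('pics/w9.png',d['img'])
cv2.imwrite('pics/c9.png',np.hstack([cv2.resize(p['img'][160:230,215:306],(390,300),interpolation=cv2.INTER_CUBIC),cv2.resize(d['img'],(400,300))]))
def Y(d,b):
    h=cv2.cvtColor(d['img'],cv2.COLOR_BGR2HSV);m=cv2.inRange(h,np.array((22,110,90)),np.array((38,255,255)));x0,y0,x1,y1=b
    ys,xs=np.nonzero(m[y0:y1,x0:x1]);return xs.mean()+x0,ys.mean()+y0
a,b=Y(p,(220,185,255,215)),Y(t,(235,170,270,210));print(a,b,tri((p,a),(t,b)))
# red base front edge etc: jack shift vs w7
w7=cv2.imread('pics/w7.png')
def O(im):
    h=cv2.cvtColor(im,cv2.COLOR_BGR2HSV);m=cv2.inRange(h,np.array((8,150,120)),np.array((24,255,255)));c=max(cv2.findContours(m,0,2)[0],key=cv2.contourArea);return cv2.boundingRect(c)
print(O(w7),O(d['img']))
```

```text
[ 0.58537931 -0.15350931  0.14825554] [ 0.56714531 -0.03278028  0.76145782]
(np.float64(236.3913043478261), np.float64(200.2173913043478)) (np.float64(250.16129032258064), np.float64(193.61290322580646)) [0.55867223 0.06486523 0.08700955]
(225, 196, 67, 88) (223, 197, 66, 77)
```

View pics/c9.png

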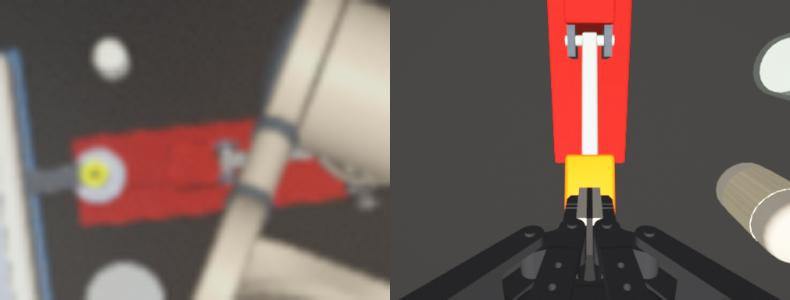

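{"op": "play_rows", "data": {
  "motion": [0,0,0.013,0,0,0,1,-0.003,0,0.024,0,0,0,1,-0.007,0,0.035,0,0,0,1,-0.009,0,0.044,0,0,0,1,-0.0105,0,0.053,0,0,0,1]
}}

```text
clock: 14.32
position: [0.5869, -0.1641, 0.0952]
tool_rot: [180.0, -0.0, 96.6]
ft_force: [-0.6, 2.3, 10.3]
finger_gap: 0.0002
```

{"op": "play_rows", "data": {
  "motion": [0,0,0.006,0,0,0,1,0,0,0.011,0,0,0,1,0,0,0.015,0,0,0,1,0,0,0.017,0,0,0,1,0,0,0.017,0,0,0,1]
}}

```text
clock: 14.95
position: [0.5871, -0.165, 0.079]
tool_rot: [180.0, 0.1, 96.6]
ft_force: [-4.4, -6.0, 18.2]
finger_gap: 0.0
```

{"op": "play_rows", "data": {
  "motion": [-0.0008,0,0.0005,0,0,0,1,-0.0008,0,0.0005,0,0,0,1,-0.0008,0,0.0005,0,0,0,1,-0.0008,0,0.0005,0,0,0,1]
}}

```text
clock: 15.45
position: [0.5871, -0.1651, 0.0788]
tool_rot: [180.0, 0.0, 96.6]
ft_force: [-4.1, 0.9, 21.8]
finger_gap: -0.0001
```

Run:
```python
from h import *
_,t=shot('side','side10.png');_,p=shot('top','top10.png')
s=env.sense();print(s['clock'],s['position'],s['ft_force'])
def Y(d,b):
    h=cv2.cvtColor(d['img'],cv2.COLOR_BGR2HSV);m=cv2.inRange(h,np.array((22,110,90)),np.array((38,255,255)));x0,y0,x1,y1=b
    ys,xs=np.nonzero(m[y0:y1,x0:x1]);return xs.mean()+x0,ys.mean()+y0
a,b=Y(p,(220,185,255,215)),Y(t,(235,170,270,210));print(a,b,tri((p,a),(t,b)))
cv2.imwrite('pics/c10.png',np.hstack([cv2.resize(p['img'][160:230,215:306],(390,300),interpolation=cv2.INTER_CUBIC),cv2.resize(t['img'][120:270,180:380],(400,300),interpolation=cv2.INTER_CUBIC)]))
```

```text
15.55 [ 0.58714589 -0.16514157  0.07876034] [-4.74730045  0.8586145  22.39135042]
(np.float64(235.5), np.float64(200.0)) (np.float64(249.66666666666666), np.float64(187.75)) [0.55840913 0.06655281 0.11069437]
```

View pics/c10.png

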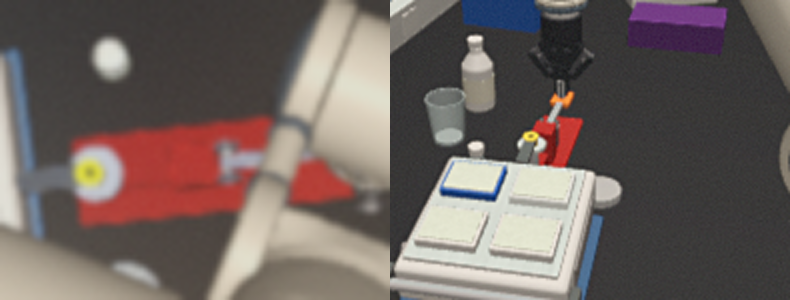

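Run:
```python
from h import *
p=vision.get_image('top'); im=cv2.resize(p['img'][185:215,220:260],None,fx=8,fy=8,interpolation=cv2.INTER_CUBIC)
h=cv2.cvtColor(im,cv2.COLOR_BGR2HSV); y=cv2.inRange(h,np.array((22,110,90)),np.array((38,255,255)))
w=cv2.inRange(h,np.array((0,0,120)),np.array((180,90,255)));w[:,:50]=0
f=lambda c:(220+(c[0]+.5)/8-.5,185+(c[1]+.5)/8-.5)
cy=cv2.minEnclosingCircle(max(cv2.findContours(y,0,2)[0],key=cv2.contourArea))
cw=cv2.minEnclosingCircle(max(cv2.findContours(w|y,0,2)[0],key=cv2.contourArea))
a=onz(p,f(cy[0]),.112);b=onz(p,f(cw[0]),.096);print(cy,cw,a,b,a-b)
s=env.sense();print(s['ft_force'],s['position'])
```

```text
((125.0, 124.0), 25.318077087402344) ((134.9965362548828, 124.45034790039062), 57.600914001464844) [0.55692832 0.06718537 0.112     ] [0.557813   0.06378977 0.096     ] [-0.00088469  0.0033956   0.016     ]
[-4.71312509  0.88357769 22.10529503] [ 0.58710299 -0.16512528  0.07876052]
```

The saddle is about 3.5 mm from the lift point, within the 12 mm limit, and the arm is holding steadily. I'm handing in.

```bash
python3 -c "
from h import *
print(job_done())"
```

```text
the job is handed in; nothing more can be done
None
```

The jack stands under the lift point with its handle held at the bottom stop, and I handed the job in like that. No verdict came back.

- **Placing:** I gripped the jack by its block, carried it over and slid it in between the dish and the vial. I then set it on the bench and let go of it.
- **Trial stroke:** I pressed the handle to the bottom stop (about 20 N on the tool). The lug mark rose from about 86 to 109 mm, and settled at 87 mm after I let the handle come back up.
- **Final press:** The last checks showed about 22 N downward on the paddle with the arm holding still. The lug mark was at about 111 mm, which is roughly 0.07 rad of tilt.
- **Saddle position:** In the top view the saddle centre was about 3.5 mm from the lift point at the end, against the 12 mm limit. A rough reading off the picture before that gave about 5 mm.
- **Other things:** The arm stayed clear of the shaker and the frame. The bystanders I could see in the last pictures looked unmoved, but I did not measure them.
- **Disagreements:** At first the trained network marked the whole shaker as the lift point in the top view, so I used the yellow colour instead. The sideways force on the handle reached about 8 N during the first stroke, and the jack may have shifted by 1–2 mm.

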